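# Load the bottle engraver and start it

## Robot

A 6-joint arm with a two-finger parallel gripper is mounted at the origin on the work surface. World frame = base frame: x ahead of the robot, y to its left, z up, the work surface at z = 0. Lengths are in m, angles in degrees, forces in N, time in s.
With the tool pointing down it reaches from about 0.4 to 0.825 m from the base axis. Payload 7 kg.
Tool frame: the origin (TCP) lies on the centre line of the jaws, within the pads' length; the fingertips stand 14 mm ahead of it and the grasp point (between the pads) lies 5 mm behind it; z points along the fingers, y is the line along which they close (so a half turn about z gives the same grasp; the last joint's range is limited). The gripper opens to 88 mm and grips with 3 to 60 N. Pads are 19 mm wide; open, the fingers measure 130 mm over their backs; the gripper's body (78 mm by 193 mm) begins 47 mm behind the grasp point.
Start: joints at [88.127, 20.546, 0.682, 0, -70.136, -16.507], TCP at [0.213, 0.641, 0.241] pointing down, gripper open.
Joint ranges: [-176.03, 176.03], [-82.01, 121.73], [-58.28, 71.71], [-173.87, 95.51], [-174.79, -0.11], [-173.66, 173.66]. Speed limits (degrees/s): [136.94, 136.94, 172.46, 180, 180, 180].

## Interface

Orientations are given as [roll, pitch, yaw] about the fixed x, y, z axes, in that order (R = Rz(yaw) Ry(pitch) Rx(roll)).
In Python, from plant import r gives the robot as it stands.
- The arm moves only by the tool send_rows, never from a script. Its argument "steps" is a list of rows, each an object with "dp": the shift along the tool's x, y, z in mm, a list of three; "roll": the turn about the tool's z in rad; "jaw": the opening in per cent of the stroke, from 0 (shut) to 100 (fully open). In form: [{"dp": [tx, ty, tz], "roll": roll, "jaw": jaw}, ...]. A call has 1 to 5 rows; each row is the pose to reach, as a shift and turn from the pose commanded when the call began, along the tool's axes at that moment; what a row does not reach only later rows make up. A row lasts 1/8 s, in which the tool goes at most 62.5 mm and 10.7 degrees, less where a joint would pass 70% of its speed; a pose out of reach is approached as far as the arm can. A call with a gripper value outside its range is refused whole. The fingers move at their own pace and stop on an object; "newtons" is the grip in N (left out, the last holds). Time passes only in rows, so rows that repeat a pose let the fingers close. It gives the time, the measured TCP pose, the force, the opening and the grip force at its end, in the units of the state.
- r.get_state(): the state, without advancing time (a new reading comes with each control period).
- r.capture(name): name is "scene" or "side" or "wrist"; returns a dict with "image" (480x640x3 uint8, blue, green, red), "K" (3x3 intrinsics, pixels), "rvec" (rotation vector, rad) and "tvec" (3), from world to camera coordinates, as OpenCV has them. Camera axes: x right, y down, z forward; pixel columns grow to the right and rows downward; lengths in m; the calibration is good to about 2 mm. A picture is of the moment at which its call begins. There is no depth.
- r.close_job(): hands the job in; it is judged then, once.
The state is a dict: "time_s": time; "joints": joint angles; "qd": joint speeds; "joint_torque": joint torques, N m; "tcp_pos": TCP position; "eef_rot": TCP orientation; "contact_force": force on the tool from outside, world axes, zero at the start; "moment": the same for the moment, N m; "gripper_width": finger opening in m; "gripper_force": force on a finger pad.
Only numpy, scipy, OpenCV 4.12 (cv2) and the standard library are available. Lean on these libraries where they do the work, as an engineer would, in place of code of your own. Each camera call takes 0.05 s, during which the arm holds its last target. There are 200 camera calls.

## Task

Load the laser engraver: take the painted bottles from the wooden drying rack and lay each in a V cradle of its own in the pulled-out tray, neck towards the machine, flat between the stop plate and the tail plate, then swing all three clamp straps down, also over a cradle that stays empty. When everything is clamped, push the tray fully home and press the green start button. Leave the other things on the bench where they are.

Things in the scene. Friction and masses are not known exactly. Their poses are not given: they have to be found in the camera images.
- engraver: white desktop laser engraver, fixed: 340 mm deep (its x), 410 mm wide (its y), 200 mm high. Origin at bench height, mid-width, at the foot of its front face; x points into the machine. The tray slides through an opening in the front face that reaches up to 130 mm above the bench.
- tray (a joint): how far the tray is pulled out, in m: 0 fully home, 0.22 the outer stop. It slides along the engraver's x, takes about 4 N and stays where left. The tray is 300 mm wide, its floor 28 mm above the bench, its front panel reaches 115 mm above the bench. Tray axes are those of the engraver: x into the machine, y to the left seen from the robot.
- tray_handle (a point): middle of the bar handle (10 mm thick, 120 mm long, along the tray's y) on the outside of the tray's front panel, 50 mm above the bench, 24 mm out from the panel. The tray may be pushed home by this bar or by the panel.
- cradle1 (a point): middle of the body of a bottle seated in cradle 1 (1 leftmost from the robot, pitch 90 mm), 66 mm above the bench, on the tray's axes, bottle along x. Two 90-degree V rests, 20 mm thick, 56 mm wide, middles 43 mm before and behind, tops 4 mm lower, leave a gap for fingers. A bottle here is 10 mm clear of the stop plate at its base and the tail plate at its neck (68, 76 mm high).
- strap1 (a joint): angle of clamp strap 1 in rad: 0 is down level across a seated bottle, cork pad on its top, pointing to the tray's -y from the hinge; 1.57 upright; more leans away to +y. Range -0.2 (only over an empty cradle) to 1.95. The hinge is stiff (0.2 N m): the strap stays where left.
- strap1_tip (a point): top of the red thumb tab (16 x 14 x 10 mm) at the free end of strap 1, 65 mm from its hinge axis. The hinge axis is parallel to the tray's x; it lies 45 mm towards the handle and 34 mm to the tray's +y from the cradle's point, 93 mm above the bench. The aluminium strap is 14 mm wide, 6 mm thick.
- cradle2 (a point): middle of the body of a bottle seated in cradle 2 (1 leftmost from the robot, pitch 90 mm), 66 mm above the bench, on the tray's axes, bottle along x. Two 90-degree V rests, 20 mm thick, 56 mm wide, middles 43 mm before and behind, tops 4 mm lower, leave a gap for fingers. A bottle here is 10 mm clear of the stop plate at its base and the tail plate at its neck (68, 76 mm high).
- strap2 (a joint): angle of clamp strap 2 in rad: 0 is down level across a seated bottle, cork pad on its top, pointing to the tray's -y from the hinge; 1.57 upright; more leans away to +y. Range -0.2 (only over an empty cradle) to 1.95. The hinge is stiff (0.2 N m): the strap stays where left.
- strap2_tip (a point): top of the red thumb tab (16 x 14 x 10 mm) at the free end of strap 2, 65 mm from its hinge axis. The hinge axis is parallel to the tray's x; it lies 45 mm towards the handle and 34 mm to the tray's +y from the cradle's point, 93 mm above the bench. The aluminium strap is 14 mm wide, 6 mm thick.
- cradle3 (a point): middle of the body of a bottle seated in cradle 3 (1 leftmost from the robot, pitch 90 mm), 66 mm above the bench, on the tray's axes, bottle along x. Two 90-degree V rests, 20 mm thick, 56 mm wide, middles 43 mm before and behind, tops 4 mm lower, leave a gap for fingers. A bottle here is 10 mm clear of the stop plate at its base and the tail plate at its neck (68, 76 mm high).
- strap3 (a joint): angle of clamp strap 3 in rad: 0 is down level across a seated bottle, cork pad on its top, pointing to the tray's -y from the hinge; 1.57 upright; more leans away to +y. Range -0.2 (only over an empty cradle) to 1.95. The hinge is stiff (0.2 N m): the strap stays where left.
- strap3_tip (a point): top of the red thumb tab (16 x 14 x 10 mm) at the free end of strap 3, 65 mm from its hinge axis. The hinge axis is parallel to the tray's x; it lies 45 mm towards the handle and 34 mm to the tray's +y from the cradle's point, 93 mm above the bench. The aluminium strap is 14 mm wide, 6 mm thick.
- start (a joint): travel of the start button in m: 0 released, 0.006 fully pressed; it springs back and takes 5 N; the engraver starts once it is pressed past 0.004.
- start_top (a point): middle of the top of the green start button (28 mm across) on the top of the engraver, near its front left corner, 218 mm above the bench when released.
- bottle1: cream painted glass bottle lying down, 0.18 kg (may be absent): body 40 mm across, 110 mm long, neck 22 mm, 160 mm in all. Origin on its axis mid-body, x towards the neck. It starts in a notch of the fixed wooden rack, axis 36 mm above the bench: two saw-tooth rails (notches 70 mm apart, tops 35 mm high) 42 mm before and behind its middle, open between for fingers, 46 mm walls at its ends.
- bottle2: teal painted glass bottle lying down, 0.18 kg (may be absent): body 40 mm across, 110 mm long, neck 22 mm, 160 mm in all. Origin on its axis mid-body, x towards the neck. It starts in a notch of the fixed wooden rack, axis 36 mm above the bench: two saw-tooth rails (notches 70 mm apart, tops 35 mm high) 42 mm before and behind its middle, open between for fingers, 46 mm walls at its ends.
- bottle3: pink painted glass bottle lying down, 0.18 kg (may be absent): body 40 mm across, 110 mm long, neck 22 mm, 160 mm in all. Origin on its axis mid-body, x towards the neck. It starts in a notch of the fixed wooden rack, axis 36 mm above the bench: two saw-tooth rails (notches 70 mm apart, tops 35 mm high) 42 mm before and behind its middle, open between for fingers, 46 mm walls at its ends.
- paint_pot: blue paint jar, 54 mm across, 55 mm tall, standing; a bystander
- varnish_jar: amber varnish jar with a white lid, 60 mm across, 65 mm tall; a bystander
- glue_bottle: white glue bottle with a red cap, 42 mm across, 110 mm tall, standing; a bystander
- tape_roll: roll of masking tape lying flat, 68 mm across, 20 mm tall; a bystander
- sponge: yellow sponge, 110 x 70 x 28 mm; a bystander
- brush: paint brush lying on the bench; a bystander
- gold_tube: copper-coloured glitter tube standing, 26 mm across, 112 mm tall; a bystander
Things that resemble listed ones, but are neither listed nor needed, are in the scene too. Leave any blue or purple look-alike of the bottle2 alone.

How it is judged:
By the outcome, as a careful person would: the job done as asked, in the order asked, and still so for the second after the job is handed in, with the robot touching nothing.
Of bottle1, bottle2, bottle3 only 2 to 3 are there at a start; the rules pass over those that are not, and their reading is None.
At some moment in a run one of bottle1, bottle2, bottle3 may be knocked a few centimetres aside while the robot is not near it.
It also fails if it takes over 210 s, if anything falls off the work surface, if the arm or the gripper's body presses on something with over 40 N, if the wrist force passes 120 N, or if a joint passes its speed limit or range.

## Working session

There is one attempt and no reset: what is moved stays moved. The work goes in short steps, Python scripts to look and compute and a tool call to move; the robot and the scene stay as the last step left them, time stands still between calls to the robot, and variables do not carry over. Pictures are saved under pics/ and viewed, at most 14 in all, crops included, and the job is handed in when it is done.

Besides the shell and the picture viewer there is one more tool, called as name([rows], argument=value, ...), one row to a line, values as JSON. send_rows: Moves the arm, as the interface text tells. Its arguments: {"type":"object","properties":{"steps":{"type":"array","items":{"type":"object","properties":{"dp":{"type":"array","items":{"type":"number"}},"roll":{"type":"number"},"jaw":{"type":"number"}}}},"newtons":{"type":"number"}},"required":["steps"]}

```bash
ls; mkdir -p pics; cat > h.py <<'E'
import numpy as np, cv2, json
from plant import r
def cap(n,f=None):
    c=r.capture(n)
    if f: cv2.imwrite('pics/'+f,c['image'])
    return c
def ray(c,u,v,z):
    K=np.array(c['K'],float);R=cv2.Rodrigues(np.array(c['rvec'],float))[0];t=np.array(c['tvec'],float).ravel()
    d=R.T@np.linalg.solve(K,[u,v,1.]);o=-R.T@t
    return o+d*(z-o[2])/d[2]
def proj(c,P):
    return cv2.projectPoints(np.array(P,float).reshape(-1,3),np.array(c['rvec'],float),np.array(c['tvec'],float),np.array(c['K'],float),None)[0].reshape(-1,2)
def save(c,f):
    np.savez(f,**{k:np.array(c[k]) for k in ('image','K','rvec','tvec')})
E
python3 - <<'E'
from h import *
for n in ('scene','side','wrist'):
    c=cap(n,n+'0.png'); save(c,n+'0.npz'); R=cv2.Rodrigues(np.array(c['rvec'],float))[0]
    print(n,-R.T@np.array(c['tvec']).ravel(),R[2])
s=r.get_state();print({k:np.round(v,3) for k,v in s.items()})
E
```

```text
pics
scene [ 0.31771573 -0.74637651  1.0897645 ] [ 0.18053254  0.60178342 -0.77798761]
side [0.27410917 1.15344599 1.42229123] [ 0.15677456 -0.68479225 -0.71167501]
wrist [0.28094153 0.61817518 0.38410865] [-0.25080628  0.0814041  -0.96460851]
{'time_s': np.float64(0.15), 'joints': array([ 8.8128e+01,  2.0580e+01,  6.4800e-01, -1.2000e-02, -7.0136e+01,
       -1.6507e+01]), 'qd': array([ 0.057, -0.11 ,  0.064,  0.173, -0.005, -0.002]), 'joint_torque': array([-2.0000e-03, -5.8327e+01,  2.9329e+01,  7.0010e+00,  9.0000e-03,
       -0.0000e+00]), 'tcp_pos': array([0.213, 0.64 , 0.24 ]), 'eef_rot': array([ 1.79932e+02, -8.00000e-03, -1.83840e+01]), 'contact_force': array([ 0.403, -0.39 ,  0.548]), 'moment': array([0.059, 0.012, 0.032]), 'gripper_force': np.float64(0.0), 'gripper_width': np.float64(0.088)}
```

View pics/scene0.png

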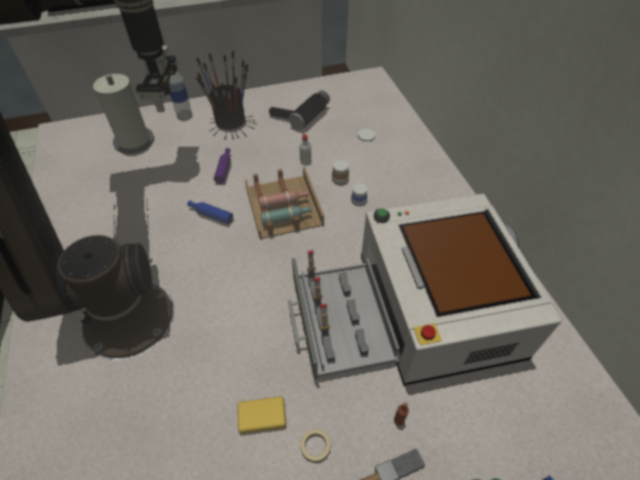

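View pics/side0.png

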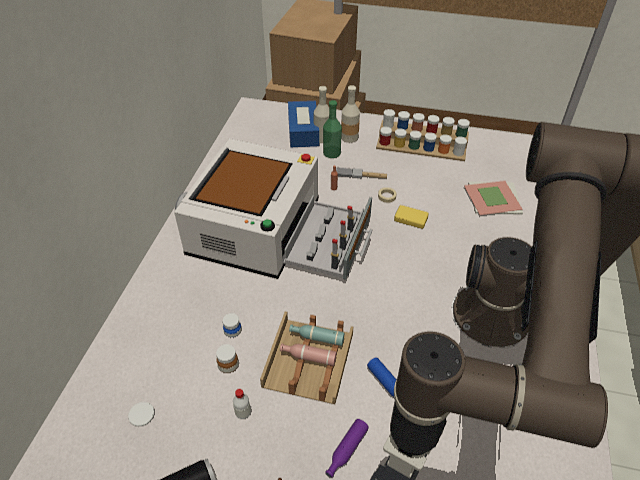

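```bash
python3 - <<'E'
from h import *
a=np.load('scene0.npz')['image'];b=np.load('side0.npz')['image']
cv2.imwrite('pics/s1.png',cv2.resize(a[160:400,240:440],None,fx=2.5*4/3*.75,fy=2.5*4/3*.75,interpolation=cv2.INTER_CUBIC))
x=cv2.resize(a[160:400,240:440],None,fx=2.5,fy=2.5,interpolation=cv2.INTER_CUBIC)
cv2.imwrite('pics/s1.png',x)
y=cv2.resize(b[170:410,250:390],None,fx=2.5,fy=2.5,interpolation=cv2.INTER_CUBIC)
cv2.imwrite('pics/s2.png',y)
E
```

```text
(no output)
```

View pics/s1.png

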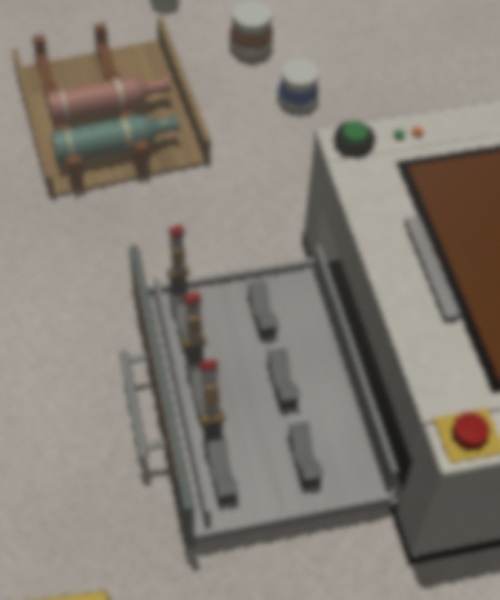

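View pics/s2.png

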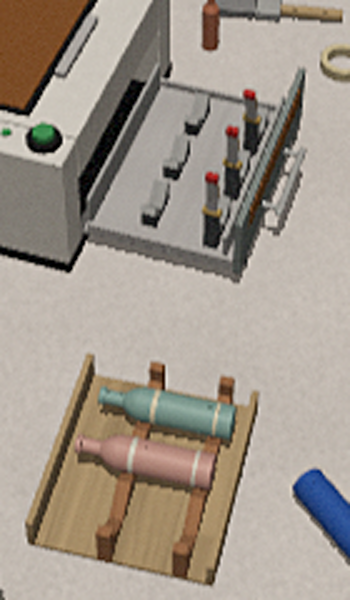

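```bash
python3 - <<'E'
from h import *
A=np.load('scene0.npz');B=np.load('side0.npz')
sa=lambda u,v:(240+u/2.5,160+v/2.5)
sb=lambda u,v:(250+u/2.5,170+v/2.5)
def tri(p,q):
    def P(c):
        return np.array(c['K'])@np.c_[cv2.Rodrigues(c['rvec'])[0],c['tvec'].reshape(3,1)]
    X=cv2.triangulatePoints(P(A),P(B),np.array(p,float),np.array(q,float));return (X[:3]/X[3]).ravel()
for n,p,q,z in [('btn',(354,130),(42,132),.218),('tab1',(176,231),(212,178),.158),('tab2',(192,298),(232,131),.158),('tab3',(209,365),(250,95),.158),
 ('teal base',(57,145),(234,420),.036),('teal tip',(180,123),(101,395),.036),('pink base',(51,103),(213,472),.036),('pink tip',(169,85),(80,443),.036)]:
    a=sa(*p);b=sb(*q);print(n,'tri',tri(a,b).round(3),ray(A,*a,z)[:2].round(3),ray(B,*b,z)[:2].round(3))
for n,p,z in [('corner L',(320,136),.2),('corner R',(433,422),.2),('handle far',(128,353),.05),('handle near',(150,480),.05),('panel top L',(135,250),.115),('panel top R',(192,545),.115)]:
    print(n,ray(A,*sa(*p),z)[:2].round(3))
for n,p,z in [('handle L',(272,225),.05),('handle R',(300,155),.05),('panelL',(243,255),.115),('panelR',(304,75),.115)]:
    print(n,ray(B,*sb(*p),z)[:2].round(3))
E
```

```text
btn tri [ 0.709 -0.018  0.218] [ 0.71  -0.018] [ 0.709 -0.018]
tab1 tri [ 0.505 -0.047  0.158] [ 0.507 -0.047] [ 0.504 -0.047]
tab2 tri [ 0.497 -0.133  0.159] [ 0.498 -0.132] [ 0.497 -0.134]
tab3 tri [ 0.489 -0.209  0.155] [ 0.491 -0.211] [ 0.487 -0.206]
teal base tri [0.422 0.215 0.041] [0.427 0.22 ] [0.42  0.212]
teal tip tri [0.582 0.212 0.034] [0.585 0.21 ] [0.579 0.213]
pink base tri [0.431 0.288 0.041] [0.436 0.293] [0.429 0.286]
pink tip tri [0.587 0.281 0.034] [0.591 0.28 ] [0.585 0.283]
corner L [ 0.68 -0.  ]
corner R [ 0.654 -0.347]
handle far [ 0.433 -0.109]
handle near [ 0.416 -0.257]
panel top L [ 0.466 -0.026]
panel top R [ 0.429 -0.359]
handle L [ 0.43  -0.085]
handle R [ 0.417 -0.22 ]
panelL [0.448 0.03 ]
panelR [ 0.43  -0.308]
```

Only teal (scene px 287,215) and pink (285,200) are in the rack. Cream is absent. Look-alikes are blue (210,211) and purple (222,165), both loose on the bench. The crops confirm the rack pair, necks towards +x, and straps upright with red tabs. Now moving above the rack.

```bash
cat >> h.py <<'E'
def go(x,y,z,yaw):
    s=r.get_state();p=np.array(s['tcp_pos']);w=s['eef_rot'][2];a=np.radians(w)
    R=np.array([[np.cos(a),np.sin(a),0],[np.sin(a),-np.cos(a),0],[0,0,-1]])
    d=R.T@(np.array([x,y,z])-p)*1000
    print('at',np.round(p,4),round(w,2),'dp',d.round(1),'len',round(np.linalg.norm(d)),'roll',round(-np.radians((yaw-w+180)%360-180),3))
E
```

send_rows([
  {"dp":[48,37,0],"roll":-0.1,"jaw":61},
  {"dp":[96,73,0],"roll":-0.2,"jaw":61},
  {"dp":[144,110,0],"roll":-0.286,"jaw":61},
  {"dp":[192,146,0],"roll":-0.286,"jaw":61},
  {"dp":[240,183,0],"roll":-0.286,"jaw":61},
])

```text
time_s: 0.78
tcp_pos: [0.3836, 0.3894, 0.2405]
eef_rot: [-180.0, -0.0, -2.0]
contact_force: [0.2, 0.8, 0.5]
gripper_width: 0.0537
gripper_force: 0.0
```

send_rows([
  {"dp":[34,46,0],"roll":0,"jaw":61},
  {"dp":[68,92,0],"roll":0,"jaw":61},
  {"dp":[101,138,0],"roll":0,"jaw":61},
  {"dp":[101,138,0],"roll":0,"jaw":61},
  {"dp":[101,138,0],"roll":0,"jaw":61},
])

```text
time_s: 1.4
tcp_pos: [0.4791, 0.2495, 0.2404]
eef_rot: [180.0, 0.0, -2.1]
contact_force: [-0.6, 0.1, -0.4]
gripper_width: 0.0534
gripper_force: 0.0
```

```bash
python3 - <<'E'
from h import *
go(.48,.215,.2,-2)
c=cap('wrist','w1.png');save(c,'w1.npz')
E
```

```text
at [0.4791 0.2495 0.2404] -2.07 dp [ 2.2 34.5 40.4] len 53 roll -0.001
```

View pics/w1.png

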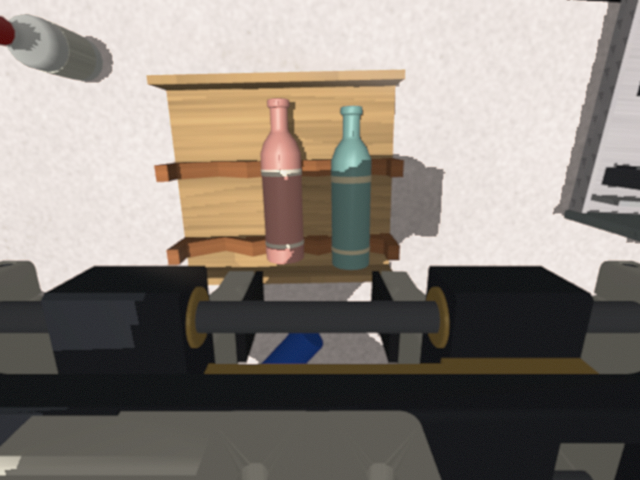

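The wrist view shows pink (tip 279,102; base 284,262) and teal (tip 351,108; base 351,267), both seated in their notches.

```bash
python3 - <<'E'
from h import *
c=np.load('w1.npz')
for n,a,b,m in [('teal',(351,108),(351,267),(351,215)),('pink',(279,101),(284,262),(283,215))]:
    t=ray(c,*a,.036);e=ray(c,*b,.036);mm=ray(c,*m,.036);d=t-e
    print(n,t.round(4),e.round(4),mm.round(4),np.degrees(np.arctan2(d[1],d[0])).round(1),np.linalg.norm(d).round(4),'mid',(t-d/np.linalg.norm(d)*.105).round(4))
E
```

```text
teal [0.5808 0.2132 0.036 ] [0.4183 0.2149 0.036 ] [0.4759 0.2143 0.036 ] -0.6 0.1625 mid [0.4758 0.2143 0.036 ]
pink [0.5896 0.2819 0.036 ] [0.4267 0.2872 0.036 ] [0.4785 0.2851 0.036 ] -1.9 0.163 mid [0.4846 0.2853 0.036 ]
```

send_rows([
  {"dp":[10.2,36.4,40],"roll":-0.015,"jaw":61},
  {"dp":[10.2,36.4,90],"roll":-0.015,"jaw":61},
  {"dp":[10.2,36.4,135],"roll":-0.015,"jaw":61},
  {"dp":[10.2,36.4,135],"roll":-0.015,"jaw":61},
])

```text
time_s: 1.95
tcp_pos: [0.4857, 0.2125, 0.1028]
eef_rot: [179.7, 0.3, -1.1]
contact_force: [0.9, -0.3, 1.1]
gripper_width: 0.0534
gripper_force: 0.0
```

send_rows([
  {"dp":[0,0,25],"roll":0,"jaw":61},
  {"dp":[0,0,50],"roll":0,"jaw":61},
  {"dp":[0,0,70],"roll":0,"jaw":61},
  {"dp":[0,0,70],"roll":0,"jaw":61},
])

```text
time_s: 2.45
tcp_pos: [0.4881, 0.214, 0.0363]
eef_rot: [180.0, 0.0, -1.0]
contact_force: [0.3, -0.4, 1.1]
gripper_width: 0.0536
gripper_force: 0.0
```

send_rows([
  {"dp":[0,0,0],"roll":0,"jaw":35},
  {"dp":[0,0,0],"roll":0,"jaw":35},
  {"dp":[0,0,0],"roll":0,"jaw":35},
  {"dp":[0,0,0],"roll":0,"jaw":35},
], newtons=20)

```text
time_s: 2.95
tcp_pos: [0.4891, 0.2146, 0.0372]
eef_rot: [-179.8, -0.2, -1.1]
contact_force: [-3.6, 3.1, 8.1]
gripper_width: 0.0393
gripper_force: 20.0
```

send_rows([
  {"dp":[0,0,-20],"roll":0,"jaw":35},
  {"dp":[0,0,-50],"roll":0,"jaw":35},
  {"dp":[0,0,-100],"roll":0.03,"jaw":35},
  {"dp":[0,0,-150],"roll":0.068,"jaw":35},
  {"dp":[0,30,-200],"roll":0.068,"jaw":35},
])

```text
time_s: 3.58
tcp_pos: [0.4872, 0.1834, 0.2374]
eef_rot: [-180.0, -0.0, -5.0]
contact_force: [1.3, -0.6, -2.2]
gripper_width: 0.0396
gripper_force: 20.0
```

send_rows([
  {"dp":[0,40,-15],"roll":0,"jaw":35},
  {"dp":[0,90,-30],"roll":0,"jaw":35},
  {"dp":[0,140,-40],"roll":0,"jaw":35},
  {"dp":[0,190,-50],"roll":0,"jaw":35},
  {"dp":[0,240,-60],"roll":0,"jaw":35},
])

```text
time_s: 4.2
tcp_pos: [0.4653, -0.0577, 0.2962]
eef_rot: [-180.0, -0.0, -5.0]
contact_force: [1.3, 0.6, -1.0]
gripper_width: 0.0394
gripper_force: 20.0
```

send_rows([
  {"dp":[15,30,0],"roll":0,"jaw":35},
  {"dp":[25,50,0],"roll":0,"jaw":35},
  {"dp":[25,50,0],"roll":0,"jaw":35},
])

```text
time_s: 4.58
tcp_pos: [0.4864, -0.1093, 0.2953]
eef_rot: [180.0, 0.1, -5.2]
contact_force: [0.2, -0.1, -1.6]
gripper_width: 0.0394
gripper_force: 20.0
```

```bash
python3 - <<'E'
from h import *
go(.547,-.085,.2,-5)
c=cap('wrist','w2.png');save(c,'w2.npz')
E
```

```text
at [ 0.4864 -0.1093  0.2953] -5.18 dp [ 58.1 -29.7  95.3] len 116 roll -0.003
```

View pics/w2.png

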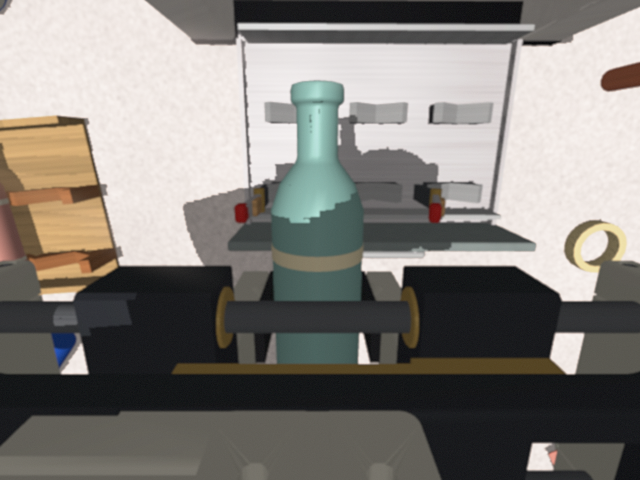

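```bash
python3 - <<'E'
from h import *
c=np.load('w2.npz')
im=cv2.resize(c['image'][70:250,230:540],None,fx=2.58,fy=2.58,interpolation=cv2.INTER_CUBIC)
cv2.imwrite('pics/w2c.png',im)
E
```

```text
(no output)
```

View pics/w2c.png

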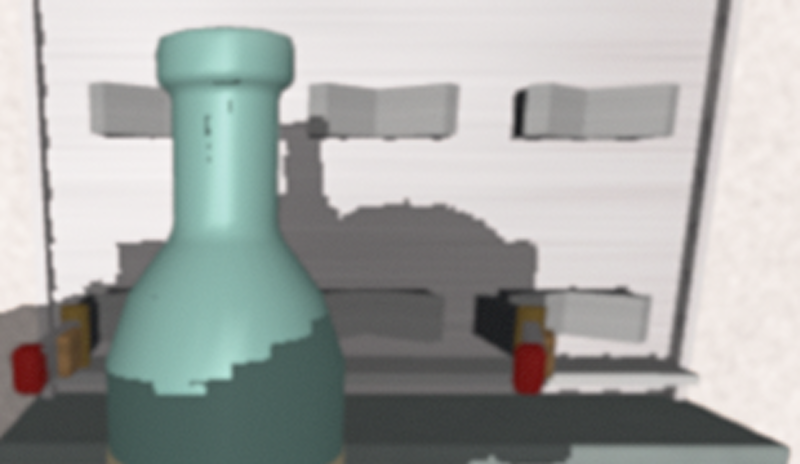

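```bash
python3 - <<'E'
from h import *
c=np.load('w2.npz')
f=lambda u,v,z:ray(c,230+u/2.58,70+v/2.58,z).round(4)
for n,u,v,z in [('r1 L',91,85,.062),('r2 L',310,85,.062),('r2 R',458,85,.062),('r3 L',528,85,.062),('r3 R',678,85,.062),('r2 botL',312,137,.028),('r2botR',456,137,.028),('r3 botL',520,138,.028),('r3 botR',672,138,.028),
 ('h3 R top',650,295,.062),('h3 botR',645,340,.028),('h2 botR',441,338,.028),('h2 R top',444,293,.062),('tab1',28,360,.158),('tab3',530,360,.158),
 ('panel R',700,398,.115),('panel R out',790,450,.115),('panel L',48,398,.115),('panelLout',0,445,.115)]:
    print(n,f(u,v,z))
E
```

```text
r1 L [ 0.6011 -0.0659  0.062 ]
r2 L [ 0.5931 -0.1534  0.062 ]
r2 R [ 0.5878 -0.2126  0.062 ]
r3 L [ 0.5852 -0.2406  0.062 ]
r3 R [ 0.5798 -0.3006  0.062 ]
r2 botL [ 0.5746 -0.1563  0.028 ]
r2botR [ 0.5688 -0.22    0.028 ]
r3 botL [ 0.5658 -0.2483  0.028 ]
r3 botR [ 0.5597 -0.3156  0.028 ]
h3 R top [ 0.4961 -0.2925  0.062 ]
h3 botR [ 0.4694 -0.3069  0.028 ]
h2 botR [ 0.4791 -0.2111  0.028 ]
h2 R top [ 0.5049 -0.2049  0.062 ]
tab1 [ 0.509  -0.0472  0.158 ]
tab3 [ 0.4942 -0.2095  0.158 ]
panel R [ 0.4639 -0.288   0.115 ]
panel R out [ 0.44   -0.3236  0.115 ]
panel L [ 0.4863 -0.0421  0.115 ]
panelLout [ 0.4696 -0.0211  0.115 ]
```

Front rests: left ends at crop (91,85) and (310,85), rest 3 spans (528–678,85). That gives a tray yaw of about -5.2° and cradle 2 at (0.538,-0.178). Taking teal to cradle 2.

send_rows([
  {"dp":[35,32,0],"roll":0,"jaw":35},
  {"dp":[70,64,0],"roll":0,"jaw":35},
  {"dp":[70,64,45],"roll":0,"jaw":35},
  {"dp":[70,64,95],"roll":0,"jaw":35},
  {"dp":[70,64,95],"roll":0,"jaw":35},
])

```text
time_s: 5.25
tcp_pos: [0.5481, -0.177, 0.1971]
eef_rot: [-180.0, 0.5, -5.0]
contact_force: [-0.5, -0.8, -0.9]
gripper_width: 0.0393
gripper_force: 20.0
```

```bash
python3 - <<'E'
from h import *
go(.5506,-.1792,.068,-5.2)
c=cap('wrist','w3.png');save(c,'w3.npz')
d=cap('side','sd3.png')
cv2.imwrite('pics/m3.png',np.hstack([cv2.resize(c['image'],(480,360)),cv2.resize(d['image'][160:310,240:380],(320,360),interpolation=cv2.INTER_CUBIC)]))
E
```

```text
at [ 0.5481 -0.177   0.1971] -5.03 dp [  2.7   2.  129.1] len 129 roll 0.003
```

View pics/m3.png

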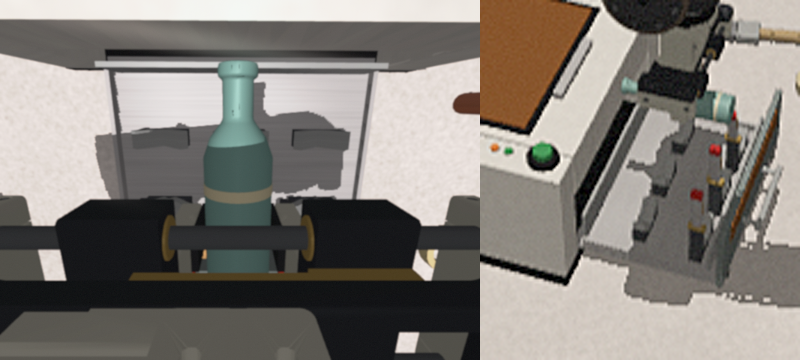

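Teal hangs at column 238, centred between rests 1 and 3 (mid-column about 240). Lowering it.

send_rows([
  {"dp":[1,1,40],"roll":0.003,"jaw":35},
  {"dp":[1,1,75],"roll":0.003,"jaw":35},
  {"dp":[1,1,100],"roll":0.003,"jaw":35},
  {"dp":[1,1,116],"roll":0.003,"jaw":35},
  {"dp":[1,1,116],"roll":0.003,"jaw":35},
])

```text
time_s: 5.98
tcp_pos: [0.5525, -0.1789, 0.0853]
eef_rot: [180.0, -0.0, -5.2]
contact_force: [0.2, 1.1, -1.3]
gripper_width: 0.0391
gripper_force: 20.0
```

send_rows([
  {"dp":[0,0,5],"roll":0,"jaw":35},
  {"dp":[0,0,10],"roll":0,"jaw":35},
  {"dp":[0,0,13],"roll":0,"jaw":35},
  {"dp":[0,0,13],"roll":0,"jaw":35},
])

```text
time_s: 6.48
tcp_pos: [0.5517, -0.179, 0.0714]
eef_rot: [180.0, 0.0, -5.2]
contact_force: [0.9, -1.0, -1.9]
gripper_width: 0.0392
gripper_force: 20.0
```

send_rows([
  {"dp":[0,0,2],"roll":0,"jaw":35},
  {"dp":[0,0,3.5],"roll":0,"jaw":35},
  {"dp":[0,0,3.5],"roll":0,"jaw":35},
])

```text
time_s: 6.85
tcp_pos: [0.552, -0.1793, 0.0683]
eef_rot: [180.0, -0.0, -5.2]
contact_force: [-1.2, -2.0, -0.3]
gripper_width: 0.0395
gripper_force: 20.0
```

send_rows([
  {"dp":[0,0,0],"roll":0,"jaw":50},
  {"dp":[0,0,0],"roll":0,"jaw":72},
  {"dp":[0,0,0],"roll":0,"jaw":72},
  {"dp":[0,0,0],"roll":0,"jaw":72},
])

```text
time_s: 7.35
tcp_pos: [0.552, -0.179, 0.0681]
eef_rot: [-180.0, -0.0, -5.2]
contact_force: [0.1, 0.7, 1.0]
gripper_width: 0.0625
gripper_force: 0.0
```

send_rows([
  {"dp":[0,0,-30],"roll":0,"jaw":72},
  {"dp":[0,0,-80],"roll":0,"jaw":72},
  {"dp":[0,0,-130],"roll":0,"jaw":72},
  {"dp":[0,-30,-170],"roll":-0.03,"jaw":61},
  {"dp":[0,-80,-190],"roll":-0.05,"jaw":61},
])

```text
time_s: 7.98
tcp_pos: [0.5598, -0.0994, 0.2608]
eef_rot: [-180.0, -0.2, -2.4]
contact_force: [0.5, 0.2, 0.7]
gripper_width: 0.0542
gripper_force: 0.0
```

send_rows([
  {"dp":[-15,-60,0],"roll":0,"jaw":61},
  {"dp":[-30,-120,0],"roll":0,"jaw":61},
  {"dp":[-45,-180,0],"roll":0,"jaw":61},
  {"dp":[-60,-240,0],"roll":0,"jaw":61},
  {"dp":[-70,-295,0],"roll":0,"jaw":61},
])

```text
time_s: 8.6
tcp_pos: [0.5003, 0.2003, 0.2585]
eef_rot: [-180.0, -0.0, -2.3]
contact_force: [0.8, -0.1, -0.5]
gripper_width: 0.0533
gripper_force: 0.0
```

```bash
python3 - <<'E'
from h import *
go(.4966,.285,.1,-1.6)
c=cap('wrist','w4.png');save(c,'w4.npz')
d=cap('scene','sc4.png');save(d,'sc4.npz')
cv2.imwrite('pics/m4.png',np.hstack([cv2.resize(c['image'],(480,360)),cv2.resize(d['image'][240:390,280:413],(320,360),interpolation=cv2.INTER_CUBIC)]))
E
```

```text
at [0.5003 0.2003 0.2585] -2.3 dp [ -7.1 -84.5 158.5] len 180 roll -0.012
```

View pics/m4.png

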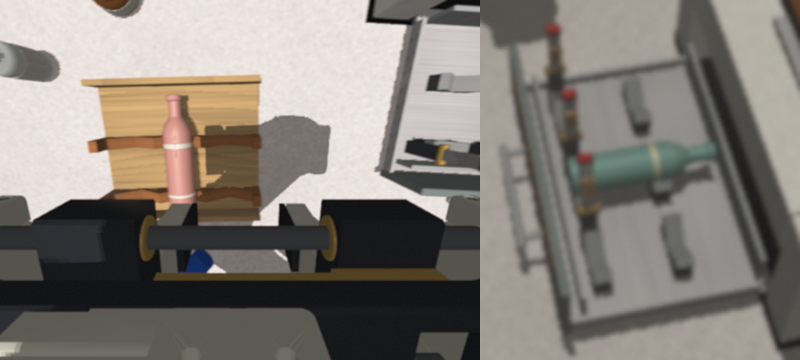

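Teal lies in cradle 2, flat between the plates. Pink is still in the rack, tip (175,97), body (180,170) in the composite.

```bash
python3 - <<'E'
from h import *
c=np.load('w4.npz');k=4/3
t=ray(c,175*k,97*k,.036);m=ray(c,180.5*k,178*k,.036);n=ray(c,178*k,140*k,.036);d=t-m
y=np.degrees(np.arctan2(d[1],d[0]));mid=t-d/np.linalg.norm(d)*.105
print(t,m,n,y,mid)
E
python3 -c "
from h import *
go(.4966,.285,.1,-1.6)"
```

```text
[0.5878965  0.28296422 0.036     ] [0.47287916 0.28687022 0.036     ] [0.52921282 0.28484241 0.036     ] -1.945021805609004 [0.48295699 0.28652798 0.036     ]
at [0.5005 0.2027 0.258 ] -2.08 dp [ -6.9 -82.1 158. ] len 178 roll -0.008
```

send_rows([
  {"dp":[-4,-42,20],"roll":-0.008,"jaw":68},
  {"dp":[-7.4,-83,50],"roll":-0.008,"jaw":68},
  {"dp":[-7.4,-83,100],"roll":-0.008,"jaw":68},
  {"dp":[-7.4,-83,150],"roll":-0.008,"jaw":68},
  {"dp":[-7.4,-83,150],"roll":-0.008,"jaw":68},
])

```text
time_s: 9.32
tcp_pos: [0.4953, 0.2793, 0.1047]
eef_rot: [179.7, 0.3, -1.9]
contact_force: [0.7, 0.2, 1.7]
gripper_width: 0.0597
gripper_force: 0.0
```

send_rows([
  {"dp":[0,0,30],"roll":0,"jaw":68},
  {"dp":[0,0,55],"roll":0,"jaw":68},
  {"dp":[0,0,71],"roll":0,"jaw":68},
  {"dp":[0,0,71],"roll":0,"jaw":68},
])

```text
time_s: 9.82
tcp_pos: [0.4975, 0.2815, 0.0375]
eef_rot: [180.0, 0.0, -1.9]
contact_force: [-0.1, -0.8, 0.4]
gripper_width: 0.0595
gripper_force: 0.0
```

send_rows([
  {"dp":[0,0,0],"roll":0,"jaw":35},
  {"dp":[0,0,0],"roll":0,"jaw":35},
  {"dp":[0,0,0],"roll":0,"jaw":35},
  {"dp":[0,0,0],"roll":0,"jaw":35},
  {"dp":[0,0,0],"roll":0,"jaw":35},
], newtons=20)

```text
time_s: 10.45
tcp_pos: [0.4986, 0.2839, 0.0387]
eef_rot: [-179.8, -0.2, -1.8]
contact_force: [-0.8, 5.1, 2.8]
gripper_width: 0.0393
gripper_force: 20.0
```

send_rows([
  {"dp":[0,0,-20],"roll":0,"jaw":35},
  {"dp":[0,0,-50],"roll":0,"jaw":35},
  {"dp":[0,0,-100],"roll":0.03,"jaw":35},
  {"dp":[0,0,-155],"roll":0.06,"jaw":35},
  {"dp":[0,0,-205],"roll":0.06,"jaw":35},
])

```text
time_s: 11.08
tcp_pos: [0.4969, 0.2813, 0.2446]
eef_rot: [-179.9, -0.0, -5.3]
contact_force: [1.2, 0.8, -2.5]
gripper_width: 0.0393
gripper_force: 20.0
```

send_rows([
  {"dp":[15,58,0],"roll":0,"jaw":35},
  {"dp":[30,116,0],"roll":0,"jaw":35},
  {"dp":[46,174,0],"roll":0,"jaw":35},
  {"dp":[61,232,0],"roll":0,"jaw":35},
  {"dp":[76,290,0],"roll":0,"jaw":35},
])

```text
time_s: 11.7
tcp_pos: [0.5457, -0.0161, 0.2426]
eef_rot: [-180.0, -0.0, -5.3]
contact_force: [0.6, 0.5, -2.2]
gripper_width: 0.0394
gripper_force: 20.0
```

send_rows([
  {"dp":[10,40,0],"roll":0,"jaw":35},
  {"dp":[19,77,0],"roll":0,"jaw":35},
  {"dp":[19,77,20],"roll":0,"jaw":35},
  {"dp":[19,77,40],"roll":0,"jaw":35},
  {"dp":[19,77,40],"roll":0,"jaw":35},
])

```text
time_s: 12.32
tcp_pos: [0.5565, -0.093, 0.2009]
eef_rot: [180.0, 0.2, -5.4]
contact_force: [0.2, 0.1, -1.8]
gripper_width: 0.0396
gripper_force: 20.0
```

```bash
python3 - <<'E'
from h import *
go(.5601,-.0905,.0695,-5.2)
c=cap('wrist','w5.png');save(c,'w5.npz')
d=cap('side')
cv2.imwrite('pics/m5.png',np.hstack([cv2.resize(c['image'],(480,360)),cv2.resize(d['image'][160:310,240:380],(320,360),interpolation=cv2.INTER_CUBIC)]))
E
```

```text
at [ 0.5565 -0.093   0.2009] -5.35 dp [  3.4  -2.8 131.4] len 131 roll -0.003
```

View pics/m5.png

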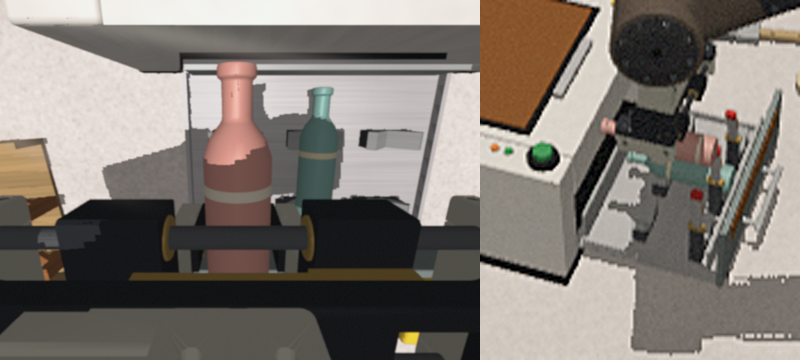

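Pink hangs over cradle 1. Teal is well seated (tip 322,90).

send_rows([
  {"dp":[2.5,-2.5,40],"roll":-0.003,"jaw":35},
  {"dp":[2.5,-2.5,75],"roll":-0.003,"jaw":35},
  {"dp":[2.5,-2.5,102],"roll":-0.003,"jaw":35},
  {"dp":[2.5,-2.5,118],"roll":-0.003,"jaw":35},
  {"dp":[2.5,-2.5,118],"roll":-0.003,"jaw":35},
])

```text
time_s: 13.05
tcp_pos: [0.5605, -0.0904, 0.0839]
eef_rot: [180.0, 0.1, -5.1]
contact_force: [0.4, 0.8, -2.8]
gripper_width: 0.0397
gripper_force: 20.0
```

```bash
python3 - <<'E'
from h import *
c=np.load('w5.npz');k=4/3
print('teal tip',ray(c,322*k,90*k,.066),'body',ray(c,318*k,155*k,.066)); go(.5601,-.0905,.0695,-5.2)
E
```

```text
teal tip [ 0.63552065 -0.18768433  0.066     ] body [ 0.56755045 -0.18285966  0.066     ]
at [ 0.5605 -0.0904  0.0839] -5.13 dp [-0.4  0.2 14.4] len 14 roll 0.001
```

send_rows([
  {"dp":[0,0,6],"roll":0,"jaw":35},
  {"dp":[0,0,11],"roll":0,"jaw":35},
  {"dp":[0,0,14.5],"roll":0,"jaw":35},
  {"dp":[0,0,14.5],"roll":0,"jaw":35},
])

```text
time_s: 13.55
tcp_pos: [0.5604, -0.0905, 0.0694]
eef_rot: [180.0, 0.0, -5.1]
contact_force: [-0.4, -1.1, -2.9]
gripper_width: 0.0395
gripper_force: 20.0
```

send_rows([
  {"dp":[0,0,0],"roll":0,"jaw":50},
  {"dp":[0,0,0],"roll":0,"jaw":72},
  {"dp":[0,0,0],"roll":0,"jaw":72},
  {"dp":[0,0,0],"roll":0,"jaw":72},
])

```text
time_s: 14.05
tcp_pos: [0.5606, -0.0905, 0.0697]
eef_rot: [180.0, -0.0, -5.1]
contact_force: [-0.0, -0.6, -0.2]
gripper_width: 0.0622
gripper_force: 0.0
```

send_rows([
  {"dp":[0,0,-30],"roll":0,"jaw":72},
  {"dp":[0,0,-80],"roll":0,"jaw":72},
  {"dp":[0,0,-130],"roll":0,"jaw":60},
  {"dp":[-20,30,-170],"roll":0,"jaw":30},
  {"dp":[-50,60,-190],"roll":0,"jaw":0},
])

```text
time_s: 14.68
tcp_pos: [0.5058, -0.1462, 0.262]
eef_rot: [180.0, -0.2, -5.1]
contact_force: [-0.1, 0.3, -0.2]
gripper_width: 0.0386
gripper_force: 0.0
```

send_rows([
  {"dp":[-20,0,-20],"roll":0,"jaw":0},
  {"dp":[-50,0,-40],"roll":0,"jaw":0},
  {"dp":[-50,0,-40],"roll":0,"jaw":0},
])

```text
time_s: 15.05
tcp_pos: [0.4548, -0.1414, 0.3018]
eef_rot: [-180.0, -0.2, -5.1]
contact_force: [0.6, -0.2, 1.1]
gripper_width: 0.0088
gripper_force: 0.0
```

```bash
python3 - <<'E'
from h import *
go(.4966,.285,.1,-1.6)
c=cap('wrist');save(c,'w6.npz')
cv2.imwrite('pics/w6.png',cv2.resize(c['image'][0:270],(800,338)))
E
```

```text
at [ 0.4548 -0.1414  0.3018] -5.14 dp [   3.3 -428.4  201.8] len 474 roll -0.062
```

View pics/w6.png

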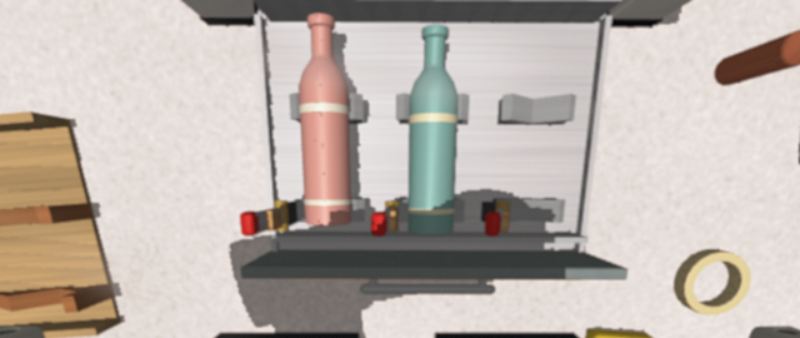

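```bash
python3 - <<'E'
from h import *
c=np.load('w6.npz');a=np.radians(-5.2);Q=np.array([[np.cos(a),np.sin(a)],[-np.sin(a),np.cos(a)]])
o=np.array([.5377,-.178])
for n,u,v,z in [('pink tip ring centre',320,19,.066),('pink base',327,224,.066),('pink mid',325,170,.066),('teal tip',434,31,.066),('teal base',432,233,.066),('teal mid',432,170,.066),('rest3 far',537,95,.062),('rest3 near',537,123,.062),
 ('tail plate topL',270,20,.076),('stop plate top',400,236,.068),('panel far top',400,253,.115),('tab1',249,222,.158),('tab2',379,222,.158),('tab3',492,222,.158)]:
    p=ray(c,u/1.25,v/1.25,z);print(n,p.round(4),(Q@(p[:2]-o)).round(4))
E
```

```text
pink tip ring centre [ 0.6522 -0.0987  0.066 ] [0.1069 0.0893]
pink base [ 0.4931 -0.0831  0.066 ] [-0.053   0.0905]
pink mid [ 0.5387 -0.0875  0.066 ] [-0.0072  0.0903]
teal tip [ 0.6358 -0.1874  0.066 ] [ 0.0986 -0.0005]
teal base [ 0.4769 -0.175   0.066 ] [-0.0609 -0.0025]
teal mid [ 0.5305 -0.1786  0.066 ] [-0.0071 -0.0013]
rest3 far [ 0.5823 -0.2697  0.062 ] [ 0.0527 -0.0872]
rest3 near [ 0.5605 -0.2696  0.062 ] [ 0.031  -0.0891]
tail plate topL [ 0.6517 -0.0618  0.076 ] [0.103  0.1261]
stop plate top [ 0.477  -0.1464  0.068 ] [-0.0633  0.0259]
panel far top [ 0.4698 -0.1454  0.115 ] [-0.0706  0.0263]
tab1 [ 0.507  -0.0469  0.158 ] [-0.0424  0.1278]
tab2 [ 0.4992 -0.1335  0.158 ] [-0.0424  0.0408]
tab3 [ 0.4924 -0.2088  0.158 ] [-0.0423 -0.0348]
```

Both bottles lie flat between the plates: pink (tip 320,14) in cradle 1, teal (tip 434,26) in cradle 2. Cradle 3 is empty and the tabs are at (249/379/492,222). Now the straps, 3 first.

send_rows([
  {"dp":[20,14,40],"roll":0,"jaw":0},
  {"dp":[41,28,80],"roll":0,"jaw":0},
  {"dp":[41,28,120],"roll":0,"jaw":0},
  {"dp":[41,28,148],"roll":0,"jaw":0},
  {"dp":[41,28,148],"roll":0,"jaw":0},
])

```text
time_s: 15.72
tcp_pos: [0.4924, -0.1728, 0.1486]
eef_rot: [180.0, 0.4, -5.2]
contact_force: [0.1, -0.6, -0.4]
gripper_width: 0.0004
gripper_force: 0.0
```

```bash
cat >> h.py <<'E'
def tray():
    s=r.get_state();a=np.radians(-5.2);Q=np.array([[np.cos(a),np.sin(a)],[-np.sin(a),np.cos(a)]])
    p=np.array(s['tcp_pos']);print('tray',(1000*(Q@(p[:2]-[.5377,-.178]))).round(1),'tip z',round(p[2]*1000-14,1),s['eef_rot'][2],s['gripper_width'],np.round(s['contact_force'],1))
E
python3 -c "
from h import *
tray()"
```

```text
tray [-45.6   1.1] tip z 134.6 -5.162027173236897 0.00036169085333410484 [ 0.1 -0.6 -0.4]
```

send_rows([
  {"dp":[0,30,-3],"roll":0,"jaw":0},
  {"dp":[0,49,-4],"roll":0,"jaw":0},
  {"dp":[0,64,3],"roll":0,"jaw":0},
  {"dp":[0,78,11],"roll":0,"jaw":0},
  {"dp":[0,92,24],"roll":0,"jaw":0},
])

```text
time_s: 16.35
tcp_pos: [0.4861, -0.2649, 0.1273]
eef_rot: [-180.0, -0.1, -5.1]
contact_force: [0.7, 3.9, 2.7]
gripper_width: 0.0008
gripper_force: 2.0
```

send_rows([
  {"dp":[0,5,8],"roll":0,"jaw":0},
  {"dp":[0,9,14],"roll":0,"jaw":0},
  {"dp":[0,9,17],"roll":0,"jaw":0},
  {"dp":[0,9,17],"roll":0,"jaw":0},
])

```text
time_s: 16.85
tcp_pos: [0.4844, -0.2733, 0.11]
eef_rot: [-180.0, 0.1, -5.1]
contact_force: [0.6, 2.1, -1.4]
gripper_width: 0.0004
gripper_force: 0.9
```

```bash
python3 - <<'E'
from h import *
tray()
c=cap('side');d=cap('scene')
cv2.imwrite('pics/m7.png',np.hstack([cv2.resize(c['image'][180:300,280:380],(400,480),interpolation=cv2.INTER_CUBIC),cv2.resize(d['image'][240:390,280:405],(400,480),interpolation=cv2.INTER_CUBIC)]))
E
```

```text
tray [-44.4 -99.7] tip z 96.0 -5.1350698743602745 0.00044680153287140117 [ 0.6  2.1 -1.4]
```

View pics/m7.png

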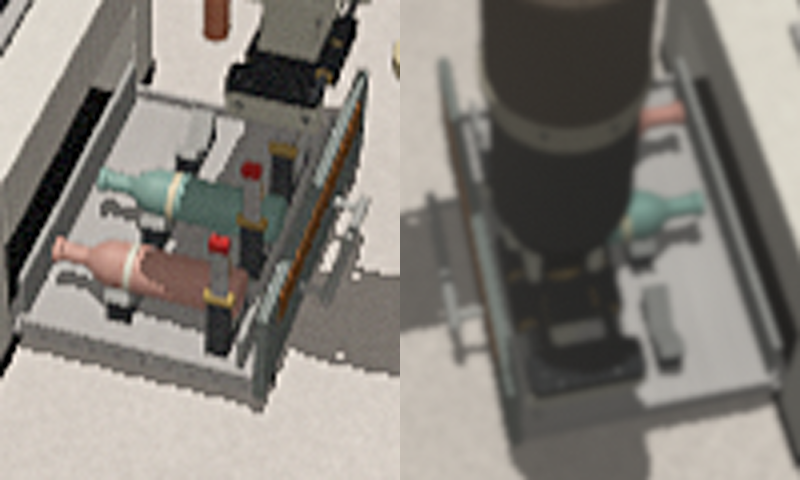

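Side view shows strap 3 swung down, straps 1 and 2 still upright. Lifting over to strap 2.

send_rows([
  {"dp":[0,0,-45],"roll":0,"jaw":0},
  {"dp":[0,0,-94],"roll":0,"jaw":0},
  {"dp":[0,-61,-94],"roll":0,"jaw":0},
  {"dp":[0,-122,-94],"roll":0,"jaw":0},
  {"dp":[0,-183,-94],"roll":0,"jaw":0},
])

```text
time_s: 17.58
tcp_pos: [0.5011, -0.0901, 0.205]
eef_rot: [180.0, -0.0, -5.2]
contact_force: [1.2, 0.3, 0.3]
gripper_width: 0.0002
gripper_force: 0.0
```

send_rows([
  {"dp":[0,0,0],"roll":0,"jaw":0},
  {"dp":[0,0,25],"roll":0,"jaw":0},
  {"dp":[0,0,50],"roll":0,"jaw":0},
  {"dp":[0,0,50],"roll":0,"jaw":0},
])

```text
time_s: 18.08
tcp_pos: [0.4998, -0.0921, 0.1531]
eef_rot: [179.9, 0.2, -5.2]
contact_force: [-0.1, 0.2, -0.5]
gripper_width: 0.0008
gripper_force: 0.0
```

```bash
python3 - <<'E'
from h import *
tray()
E
```

```text
tray [-45.6  82.1] tip z 139.1 -5.185006707114854 0.0008263877799764344 [-0.1  0.2 -0.5]
```

send_rows([
  {"dp":[0,21,-3],"roll":0,"jaw":0},
  {"dp":[0,40,-4],"roll":0,"jaw":0},
  {"dp":[0,55,3],"roll":0,"jaw":0},
  {"dp":[0,69,11],"roll":0,"jaw":0},
  {"dp":[0,82,24],"roll":0,"jaw":0},
])

```text
time_s: 18.7
tcp_pos: [0.4943, -0.1735, 0.1303]
eef_rot: [-180.0, -0.1, -5.2]
contact_force: [0.8, 4.3, 2.7]
gripper_width: 0.0005
gripper_force: 2.0
```

send_rows([
  {"dp":[0,5,8],"roll":0,"jaw":0},
  {"dp":[0,9,13],"roll":0,"jaw":0},
  {"dp":[0,9,16],"roll":0,"jaw":0},
  {"dp":[0,9,16],"roll":0,"jaw":0},
])

```text
time_s: 19.2
tcp_pos: [0.4926, -0.182, 0.1143]
eef_rot: [180.0, 0.1, -5.1]
contact_force: [0.4, 0.6, -0.7]
gripper_width: 0.0005
gripper_force: 0.0
```

```bash
python3 - <<'E'
from h import *
tray()
E
```

```text
tray [-44.5  -8. ] tip z 100.3 -5.136085209636734 0.0005091407338812014 [ 0.4  0.6 -0.7]
```

send_rows([
  {"dp":[0,4,0],"roll":0,"jaw":0},
  {"dp":[0,4,3],"roll":0,"jaw":0},
  {"dp":[0,4,5],"roll":0,"jaw":0},
  {"dp":[0,4,5],"roll":0,"jaw":0},
])

```text
time_s: 19.7
tcp_pos: [0.4929, -0.184, 0.1099]
eef_rot: [-179.9, -0.0, -5.1]
contact_force: [-0.4, 13.3, 5.6]
gripper_width: 0.0002
gripper_force: 9.2
```

send_rows([
  {"dp":[0,0,2],"roll":0,"jaw":0},
  {"dp":[0,0,4],"roll":0,"jaw":0},
  {"dp":[0,0,4],"roll":0,"jaw":0},
])

```text
time_s: 20.08
tcp_pos: [0.4968, -0.1843, 0.1094]
eef_rot: [-179.9, -0.5, -5.0]
contact_force: [-1.1, 15.4, 25.7]
gripper_width: 0.0008
gripper_force: 18.9
```

```bash
python3 - <<'E'
from h import *
tray()
E
```

```text
tray [-40.1 -10. ] tip z 95.4 -5.022487037744996 0.0008132305354840387 [-1.1 15.4 25.7]
```

send_rows([
  {"dp":[0,-3,-45],"roll":0,"jaw":0},
  {"dp":[0,-3,-98],"roll":0,"jaw":0},
  {"dp":[0,-61,-98],"roll":0,"jaw":0},
  {"dp":[0,-122,-98],"roll":0,"jaw":0},
  {"dp":[0,-183,-98],"roll":0,"jaw":0},
])

```text
time_s: 20.7
tcp_pos: [0.5088, -0.0021, 0.204]
eef_rot: [-180.0, -0.0, -5.2]
contact_force: [1.8, -0.9, 0.8]
gripper_width: 0.0002
gripper_force: 0.0
```

send_rows([
  {"dp":[0,0,0],"roll":0,"jaw":0},
  {"dp":[0,0,25],"roll":0,"jaw":0},
  {"dp":[0,0,50],"roll":0,"jaw":0},
  {"dp":[0,0,50],"roll":0,"jaw":0},
])

```text
time_s: 21.2
tcp_pos: [0.5075, -0.0045, 0.152]
eef_rot: [179.9, 0.2, -5.2]
contact_force: [-0.6, -0.2, 1.3]
gripper_width: 0.0006
gripper_force: 0.0
```

```bash
python3 - <<'E'
from h import *
tray()
E
```

```text
tray [-45.8 170. ] tip z 138.0 -5.184111297443176 0.000579879788479683 [-0.6 -0.2  1.3]
```

send_rows([
  {"dp":[0,19,-4],"roll":0,"jaw":0},
  {"dp":[0,38,-5],"roll":0,"jaw":0},
  {"dp":[0,53,2],"roll":0,"jaw":0},
  {"dp":[0,67,10],"roll":0,"jaw":0},
  {"dp":[0,80,23],"roll":0,"jaw":0},
])

```text
time_s: 21.82
tcp_pos: [0.5023, -0.084, 0.1302]
eef_rot: [-180.0, -0.1, -5.2]
contact_force: [0.9, 4.7, 2.7]
gripper_width: 0.0
gripper_force: 2.0
```

send_rows([
  {"dp":[0,5,8],"roll":0,"jaw":0},
  {"dp":[0,8,13],"roll":0,"jaw":0},
  {"dp":[0,8,17],"roll":0,"jaw":0},
  {"dp":[0,8,20],"roll":0,"jaw":0},
  {"dp":[0,8,20],"roll":0,"jaw":0},
])

```text
time_s: 22.45
tcp_pos: [0.5008, -0.0911, 0.1103]
eef_rot: [180.0, 0.0, -5.1]
contact_force: [0.5, 1.1, 1.2]
gripper_width: 0.0005
gripper_force: 0.3
```

```bash
python3 - <<'E'
from h import *
tray()
E
```

```text
tray [-44.6  83.2] tip z 96.3 -5.145528906095131 0.0005306958700609959 [0.5 1.1 1.2]
```

send_rows([
  {"dp":[0,0,2],"roll":0,"jaw":0},
  {"dp":[0,0,3.5],"roll":0,"jaw":0},
  {"dp":[0,0,3.5],"roll":0,"jaw":0},
])

```text
time_s: 22.82
tcp_pos: [0.5032, -0.0913, 0.1096]
eef_rot: [180.0, -0.3, -5.1]
contact_force: [-2.9, -2.3, 19.2]
gripper_width: 0.0006
gripper_force: 9.9
```

send_rows([
  {"dp":[0,0,-40],"roll":0,"jaw":0},
  {"dp":[0,0,-90],"roll":0,"jaw":0},
  {"dp":[-30,40,-140],"roll":0,"jaw":0},
  {"dp":[-60,90,-190],"roll":0,"jaw":0},
  {"dp":[-60,90,-200],"roll":0,"jaw":0},
])

```text
time_s: 23.45
tcp_pos: [0.4322, -0.1763, 0.3092]
eef_rot: [-180.0, -0.1, -5.2]
contact_force: [0.9, 0.4, -0.9]
gripper_width: 0.0004
gripper_force: 0.0
```

```bash
python3 - <<'E'
from h import *
tray()
c=cap('wrist');d=cap('side');save(c,'w8.npz');save(d,'sd8.npz')
cv2.imwrite('pics/m8.png',np.hstack([cv2.resize(c['image'][0:280,120:560],(500,318)),cv2.resize(d['image'][185:290,280:380],(300,318),interpolation=cv2.INTER_CUBIC)]))
E
```

```text
tray [-105.2   -7.8] tip z 295.2 -5.188653602227266 0.00038304878927817167 [ 0.9  0.4 -0.9]
```

View pics/m8.png

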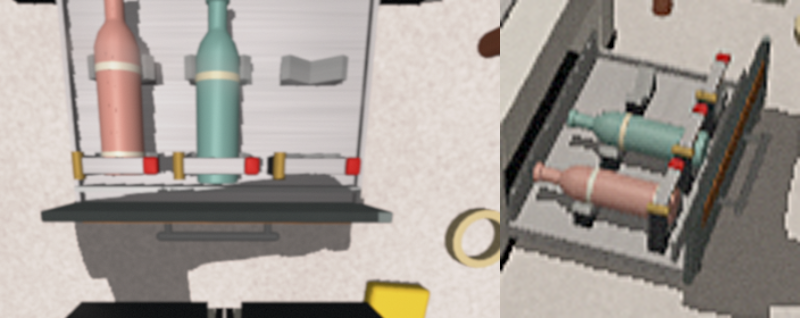

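All three straps lie level across their cradles (tabs at 150, 252 and 352,165). Both bottles are clamped. Next, down in front of the handle.

send_rows([
  {"dp":[-20,-4,0],"roll":0,"jaw":0},
  {"dp":[-40,-8,40],"roll":0,"jaw":0},
  {"dp":[-40,-8,90],"roll":0,"jaw":0},
  {"dp":[-40,-8,140],"roll":0,"jaw":0},
  {"dp":[-40,-8,140],"roll":0,"jaw":0},
])

```text
time_s: 24.18
tcp_pos: [0.3913, -0.1633, 0.1639]
eef_rot: [180.0, 0.5, -5.2]
contact_force: [-0.6, -0.4, 0.6]
gripper_width: 0.0003
gripper_force: 0.0
```

send_rows([
  {"dp":[0,0,40],"roll":0,"jaw":0},
  {"dp":[0,0,80],"roll":0,"jaw":0},
  {"dp":[0,0,105],"roll":0,"jaw":0},
  {"dp":[0,0,118],"roll":0,"jaw":0},
  {"dp":[0,0,118],"roll":0,"jaw":0},
])

```text
time_s: 24.8
tcp_pos: [0.3952, -0.1637, 0.0496]
eef_rot: [180.0, 0.0, -5.1]
contact_force: [0.0, -0.5, 0.1]
gripper_width: 0.0004
gripper_force: 0.0
```

```bash
python3 - <<'E'
from h import *
tray()
E
```

```text
tray [-143.3    1.3] tip z 35.6 -5.11553270778675 0.00035099599328046693 [ 0.  -0.5  0.1]
```

send_rows([
  {"dp":[15,0,0],"roll":0.001,"jaw":0},
  {"dp":[30,0,0],"roll":0.001,"jaw":0},
  {"dp":[50,0,0],"roll":0.001,"jaw":0},
  {"dp":[70,0,0],"roll":0.001,"jaw":0},
  {"dp":[90,0,0],"roll":0.001,"jaw":0},
])

```text
time_s: 25.42
tcp_pos: [0.4844, -0.1722, 0.0499]
eef_rot: [180.0, 0.1, -5.2]
contact_force: [-6.2, 1.6, 4.7]
gripper_width: 0.0005
gripper_force: 2.7
```

send_rows([
  {"dp":[25,0,0],"roll":0,"jaw":0},
  {"dp":[50,0,0],"roll":0,"jaw":0},
  {"dp":[75,0,0],"roll":0,"jaw":0},
  {"dp":[95,0,0],"roll":0,"jaw":0},
  {"dp":[110,0,0],"roll":0,"jaw":0},
])

```text
time_s: 26.05
tcp_pos: [0.5943, -0.1823, 0.0497]
eef_rot: [180.0, 0.1, -5.2]
contact_force: [-5.7, -0.7, 5.6]
gripper_width: 0.0007
gripper_force: 2.6
```

```bash
python3 - <<'E'
from h import *
tray()
E
```

```text
tray [56.8  0.8] tip z 35.7 -5.2139267424566205 0.0006961349582547036 [-5.7 -0.7  5.6]
```

send_rows([
  {"dp":[7,0,0],"roll":0,"jaw":0},
  {"dp":[14,0,0],"roll":0,"jaw":0},
  {"dp":[20,0,0],"roll":0,"jaw":0},
  {"dp":[20,0,0],"roll":0,"jaw":0},
])

```text
time_s: 26.55
tcp_pos: [0.6145, -0.1836, 0.0493]
eef_rot: [-180.0, -0.1, -5.2]
contact_force: [-0.2, 0.6, 0.1]
gripper_width: 0.0008
gripper_force: 0.0
```

```bash
python3 - <<'E'
from h import *
tray()
c=cap('side');d=cap('scene');save(c,'sd9.npz')
cv2.imwrite('pics/m9.png',np.hstack([cv2.resize(c['image'][140:290,230:390],(400,375),interpolation=cv2.INTER_CUBIC),cv2.resize(d['image'][220:400,280:472],(400,375),interpolation=cv2.INTER_CUBIC)]))
E
```

```text
tray [77.   1.4] tip z 35.3 -5.190086940819135 0.0007642505162872922 [-0.2  0.6  0.1]
```

View pics/m9.png

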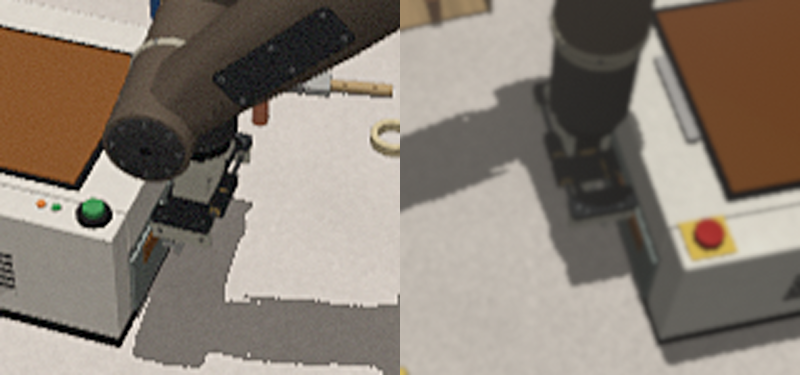

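The panel is nearly flush with the face (side 150,245). Continuing gently to the stop.

send_rows([
  {"dp":[4,0,0],"roll":0,"jaw":0},
  {"dp":[7,0,0],"roll":0,"jaw":0},
  {"dp":[9,0,0],"roll":0,"jaw":0},
])

```text
time_s: 27.02
tcp_pos: [0.619, -0.1842, 0.0486]
eef_rot: [-180.0, 0.4, -5.2]
contact_force: [-20.4, 4.8, 9.1]
gripper_width: 0.0009
gripper_force: 1.9
```

send_rows([
  {"dp":[2,0,0],"roll":0,"jaw":0},
  {"dp":[4,0,0],"roll":0,"jaw":0},
])

```text
time_s: 27.28
tcp_pos: [0.6179, -0.1843, 0.0474]
eef_rot: [-179.9, 0.8, -5.3]
contact_force: [-41.1, 7.5, 16.0]
gripper_width: 0.0003
gripper_force: 0.0
```

```bash
python3 - <<'E'
from h import *
tray()
E
```

```text
tray [80.5  1. ] tip z 33.4 -5.313293886279647 0.00033673192186727463 [-41.1   7.5  16. ]
```

send_rows([
  {"dp":[-15,0,0],"roll":0,"jaw":0},
  {"dp":[-50,0,0],"roll":0,"jaw":0},
  {"dp":[-110,0,0],"roll":0,"jaw":0},
  {"dp":[-110,0,-40],"roll":0,"jaw":0},
  {"dp":[-110,0,-40],"roll":0,"jaw":0},
])

```text
time_s: 27.9
tcp_pos: [0.5195, -0.1751, 0.0925]
eef_rot: [180.0, -0.5, -5.1]
contact_force: [0.4, 0.6, -0.1]
gripper_width: 0.0001
gripper_force: 0.0
```

```bash
python3 - <<'E'
from h import *
tray()
c=cap('side');d=cap('wrist');e=cap('scene');save(c,'sd10.npz');save(d,'w10.npz');save(e,'sc10.npz')
cv2.imwrite('pics/m10.png',np.hstack([cv2.resize(c['image'][190:270,270:350],(400,400),interpolation=cv2.INTER_CUBIC),cv2.resize(d['image'][0:320],(400,200)).repeat(2,0)]))
E
```

```text
tray [-18.4   1.3] tip z 78.5 -5.126117986871058 8.755126300569914e-05 [ 0.4  0.6 -0.1]
```

View pics/m10.png

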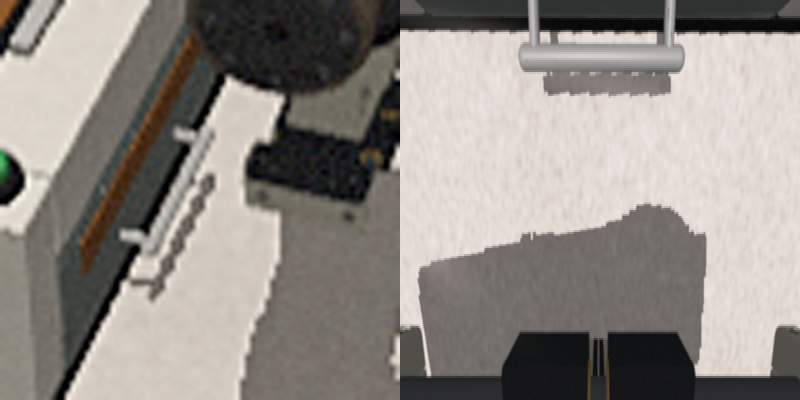

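```bash
python3 - <<'E'
from h import *
a=np.radians(-5.2);Q=np.array([[np.cos(a),np.sin(a)],[-np.sin(a),np.cos(a)]]);o=np.array([.5377,-.178])
f=lambda c,u,v,z:(1000*(Q@(ray(c,u,v,z)[:2]-o))).round(1)
print('bar before',f(np.load('w6.npz'),427/1.25,287/1.25,.05),f(np.load('w8.npz'),120+218*.88,237*.88,.05))
print('bar now',f(np.load('w10.npz'),320,45.6,.05))
s=np.load('sd0.npz') if 0 else np.load('side0.npz');n=np.load('sd10.npz')
print('side before',f(s,250+272/2.5,170+225/2.5,.05),f(s,250+300/2.5,170+155/2.5,.05))
print('side now',f(n,270+150/5,190+245/5,.05),f(n,270+207/5,190+138/5,.05),'corner top',f(n,270+28/5,190+240/5,.2))
E
```

```text
bar before [-114.3   -0.2] [-110.    -1.3]
bar now [98.6  0.1]
side before [-115.3   83. ] [-116.9  -52.3]
side now [96.9 54.2] [ 94.5 -56.1] corner top [114.9 209.8]
```

send_rows([
  {"dp":[0,0,-55],"roll":0,"jaw":0},
  {"dp":[0,0,-110],"roll":0,"jaw":0},
  {"dp":[10,-20,-165],"roll":0,"jaw":0},
  {"dp":[10,-40,-205],"roll":0,"jaw":0},
  {"dp":[10,-40,-205],"roll":0,"jaw":0},
])

```text
time_s: 28.68
tcp_pos: [0.5326, -0.1351, 0.2969]
eef_rot: [-180.0, -0.3, -5.1]
contact_force: [-0.2, -0.4, -1.3]
gripper_width: 0.0004
gripper_force: 0.0
```

```bash
python3 - <<'E'
from h import *
tray()
d=cap('wrist');save(d,'w11.npz')
cv2.imwrite('pics/w11.png',cv2.resize(d['image'][0:300],(800,375)))
E
```

```text
tray [-8.9 42.3] tip z 282.9 -5.117732693374534 0.0004061698808354857 [-0.2 -0.4 -1.3]
```

View pics/w11.png

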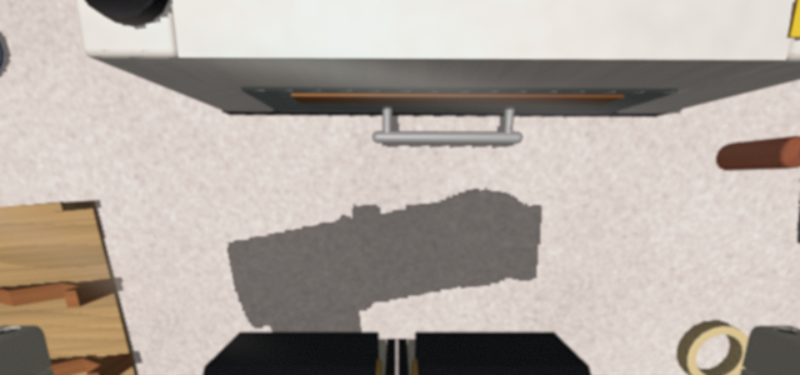

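```bash
python3 - <<'E'
from h import *
a=np.radians(-5.2);Q=np.array([[np.cos(a),np.sin(a)],[-np.sin(a),np.cos(a)]]);o=np.array([.5377,-.178])
c=np.load('w11.npz')
f=lambda u,v,z:(1000*(Q@(ray(c,u/1.25,v/1.25,z)[:2]-o))).round(1)
for n,u,v,z in [('topL',100,56,.2),('topM',450,60,.2),('topR',790,62,.2),('footL',230,113,0),('footM',450,115,0),('footR',660,114,0),('barL',380,136,.05),('barR',515,136,.05),('panel top L',245,88,.115),('panel top R',675,91,.115),('panel top L.13',245,88,.13)]:
    print(n,f(u,v,z))
g=cv2.cvtColor(c['image'],cv2.COLOR_BGR2GRAY)
for u in (300,360,390):print(u,g[40:115,u].tolist())
E
```

```text
topL [122.8 193.7]
topM [121.2  15.2]
topR [ 120.4 -158.7]
footL [123.9 202.6]
footM [122.4  -9. ]
footR [ 123.5 -211. ]
barL [98.6 56.7]
barR [ 98.7 -59.9]
panel top L [124.1 148.8]
panel top R [ 122.5 -153.1]
panel top L.13 [121.3 143.9]
300 [237, 237, 237, 238, 238, 231, 193, 135, 105, 105, 109, 111, 112, 114, 115, 117, 117, 119, 119, 121, 119, 118, 120, 118, 117, 116, 115, 114, 112, 107, 99, 92, 92, 94, 99, 113, 116, 92, 69, 57, 55, 54, 53, 54, 56, 53, 51, 54, 53, 47, 33, 54, 121, 177, 204, 210, 209, 213, 216, 217, 217, 217, 216, 211, 194, 165, 149, 151, 162, 165, 160, 146, 139, 154, 187]
360 [236, 236, 236, 237, 238, 234, 207, 140, 92, 89, 91, 91, 93, 94, 94, 96, 98, 98, 101, 102, 102, 104, 106, 106, 107, 108, 108, 111, 111, 107, 101, 98, 95, 92, 97, 108, 115, 105, 88, 78, 76, 74, 75, 74, 73, 71, 69, 67, 65, 60, 49, 71, 133, 189, 211, 215, 214, 216, 219, 217, 217, 215, 215, 212, 191, 156, 145, 159, 178, 187, 178, 163, 143, 123, 107]
390 [236, 236, 236, 237, 237, 233, 210, 146, 95, 86, 88, 89, 89, 89, 91, 91, 90, 92, 93, 92, 94, 95, 95, 99, 98, 101, 100, 102, 102, 99, 93, 91, 89, 88, 93, 103, 111, 104, 87, 80, 80, 79, 80, 79, 80, 78, 78, 76, 75, 71, 62, 69, 116, 172, 204, 210, 210, 211, 213, 215, 216, 215, 215, 212, 191, 158, 146, 156, 172, 180, 177, 162, 145, 126, 108]
```

send_rows([
  {"dp":[25,21,50],"roll":0,"jaw":0},
  {"dp":[49,41,100],"roll":0,"jaw":0},
  {"dp":[49,41,150],"roll":0,"jaw":0},
  {"dp":[49,41,200],"roll":0,"jaw":0},
  {"dp":[49,41,245],"roll":0,"jaw":0},
])

```text
time_s: 29.35
tcp_pos: [0.5736, -0.1817, 0.045]
eef_rot: [180.0, 0.2, -5.3]
contact_force: [0.1, 0.6, 0.0]
gripper_width: 0.0009
gripper_force: 0.0
```

send_rows([
  {"dp":[10,0,0],"roll":0,"jaw":0},
  {"dp":[20,0,0],"roll":0,"jaw":0},
  {"dp":[30,0,0],"roll":0,"jaw":0},
  {"dp":[34,0,0],"roll":0,"jaw":0},
  {"dp":[34,0,0],"roll":0,"jaw":0},
])

```text
time_s: 29.98
tcp_pos: [0.6099, -0.1843, 0.0499]
eef_rot: [-180.0, -0.1, -5.2]
contact_force: [0.3, -1.1, -0.1]
gripper_width: 0.0002
gripper_force: 0.0
```

```bash
cat >> h.py <<'E'
def mom():
    s=r.get_state();a=np.radians(-5.2);Q=np.array([[np.cos(a),np.sin(a)],[-np.sin(a),np.cos(a)]])
    print('F tray',Q@np.array(s['contact_force'])[:2],'M tray',Q@np.array(s['moment'])[:2],s['gripper_force'])
E
python3 - <<'E'
from h import *
tray();mom()
E
```

```text
tray [72.5  0.2] tip z 35.9 -5.2046900384102255 0.00021464992346677516 [ 0.3 -1.1 -0.1]
F tray [ 0.40568002 -1.10443947] M tray [-0.03174865  0.02728085] 0.0
```

send_rows([
  {"dp":[4,0,0],"roll":0,"jaw":0},
  {"dp":[8,0,0],"roll":0,"jaw":0},
  {"dp":[8,0,0],"roll":0,"jaw":0},
])

```text
time_s: 30.35
tcp_pos: [0.6175, -0.1851, 0.0491]
eef_rot: [180.0, -0.0, -5.2]
contact_force: [0.6, 0.1, -0.1]
gripper_width: 0.0003
gripper_force: 0.0
```

```bash
python3 - <<'E'
from h import *
tray();mom()
E
```

```text
tray [80.2  0.2] tip z 35.1 -5.198130636875941 0.0003045364153151767 [ 0.6  0.1 -0.1]
F tray [0.60072915 0.18775233] M tray [ 0.00320801 -0.01997465] 0.0
```

send_rows([
  {"dp":[1.5,0,0],"roll":0,"jaw":0},
  {"dp":[1.5,0,0],"roll":0,"jaw":0},
])

```text
time_s: 30.6
tcp_pos: [0.6187, -0.1852, 0.049]
eef_rot: [180.0, 0.0, -5.2]
contact_force: [-0.1, 0.1, 0.1]
gripper_width: 0.0006
gripper_force: 0.0
```

```bash
python3 - <<'E'
from h import *
tray();mom()
E
```

```text
tray [81.4  0.2] tip z 35.0 -5.2018939372810165 0.0006339633794592392 [-0.1  0.1  0.1]
F tray [-0.13637361  0.11533115] M tray [-0.01251628  0.02765775] 0.0
```

send_rows([
  {"dp":[1,0,0],"roll":0,"jaw":0},
  {"dp":[1,0,0],"roll":0,"jaw":0},
])

```text
time_s: 30.85
tcp_pos: [0.6189, -0.1852, 0.0489]
eef_rot: [-180.0, 0.1, -5.2]
contact_force: [-3.7, 0.1, 2.0]
gripper_width: 0.0005
gripper_force: 1.9
```

```bash
python3 - <<'E'
from h import *
tray();mom()
E
```

```text
tray [81.5  0.1] tip z 34.9 -5.218786303820758 0.00048163408018226116 [-3.7  0.1  2. ]
F tray [-3.72516748 -0.2069008 ] M tray [0.18749578 1.37295957] 1.9032411463558674
```

send_rows([
  {"dp":[1,0,0],"roll":0,"jaw":0},
  {"dp":[1,0,0],"roll":0,"jaw":0},
])

```text
time_s: 31.1
tcp_pos: [0.619, -0.1853, 0.0489]
eef_rot: [-180.0, 0.2, -5.2]
contact_force: [-7.1, 2.3, 5.2]
gripper_width: 0.0007
gripper_force: 3.6
```

```bash
python3 - <<'E'
from h import *
tray();mom()
E
```

```text
tray [81.6  0.1] tip z 34.9 -5.223563181139673 0.0006940191113529214 [-7.1  2.3  5.2]
F tray [-7.28269581  1.6175212 ] M tray [0.4566933  2.57131132] 3.6056774854660034
```

send_rows([
  {"dp":[1,0,0],"roll":0,"jaw":0},
  {"dp":[2,0,0],"roll":0,"jaw":0},
  {"dp":[2,0,0],"roll":0,"jaw":0},
])

```text
time_s: 31.48
tcp_pos: [0.6189, -0.1854, 0.0484]
eef_rot: [-180.0, 0.4, -5.3]
contact_force: [-15.8, 2.9, 5.9]
gripper_width: 0.0003
gripper_force: 1.7
```

```bash
python3 - <<'E'
from h import *
tray();mom()
E
```

```text
tray [81.6  0. ] tip z 34.4 -5.265951129293744 0.00026813797048553384 [-15.8   2.9   5.9]
F tray [-15.99214994   1.43941985] M tray [0.44499147 3.6066358 ] 1.6915844567120075
```

At 7 N the load is all on the finger pads and the bar does not move, and the panel is flush with the face. The tray is home. Now the button.

send_rows([
  {"dp":[-30,0,0],"roll":0,"jaw":0},
  {"dp":[-70,0,-20],"roll":0,"jaw":0},
  {"dp":[-90,0,-75],"roll":0,"jaw":0},
  {"dp":[-90,0,-135],"roll":0,"jaw":0},
  {"dp":[-90,0,-195],"roll":0,"jaw":0},
])

```text
time_s: 32.1
tcp_pos: [0.5332, -0.1775, 0.2466]
eef_rot: [180.0, -0.1, -5.2]
contact_force: [2.0, -0.1, -0.9]
gripper_width: 0.0006
gripper_force: 0.0
```

send_rows([
  {"dp":[0,0,-40],"roll":0,"jaw":0},
  {"dp":[40,-45,-50],"roll":0,"jaw":0},
  {"dp":[80,-90,-50],"roll":0,"jaw":0},
  {"dp":[120,-135,-50],"roll":0,"jaw":0},
  {"dp":[150,-170,-50],"roll":0,"jaw":0},
])

```text
time_s: 32.72
tcp_pos: [0.6999, -0.0198, 0.2939]
eef_rot: [-180.0, -0.1, -5.2]
contact_force: [-0.2, -0.5, 0.0]
gripper_width: 0.0007
gripper_force: 0.0
```

send_rows([
  {"dp":[0,0,0],"roll":0,"jaw":0},
  {"dp":[0,0,0],"roll":0,"jaw":0},
  {"dp":[0,0,0],"roll":0,"jaw":0},
])

```text
time_s: 33.1
tcp_pos: [0.6976, -0.0224, 0.2947]
eef_rot: [-180.0, -0.1, -5.2]
contact_force: [0.9, -0.6, 1.0]
gripper_width: 0.0008
gripper_force: 0.0
```

```bash
python3 - <<'E'
from h import *
go(.709,-.018,.25,-5.2)
E
```

```text
at [ 0.6976 -0.0224  0.2947] -5.24 dp [11.  -5.5 44.7] len 46 roll -0.001
```

send_rows([
  {"dp":[11,-5.5,20],"roll":0,"jaw":0},
  {"dp":[11,-5.5,45],"roll":0,"jaw":0},
  {"dp":[11,-5.5,57],"roll":0,"jaw":0},
  {"dp":[11,-5.5,57],"roll":0,"jaw":0},
])

```text
time_s: 33.6
tcp_pos: [0.7089, -0.0177, 0.2363]
eef_rot: [180.0, 0.1, -5.2]
contact_force: [-0.7, 0.3, 1.5]
gripper_width: 0.0005
gripper_force: 0.7
```

send_rows([
  {"dp":[0,0,5],"roll":0,"jaw":0},
  {"dp":[0,0,9],"roll":0,"jaw":0},
  {"dp":[0,0,11],"roll":0,"jaw":0},
  {"dp":[0,0,11],"roll":0,"jaw":0},
])

```text
time_s: 34.1
tcp_pos: [0.71, -0.0175, 0.2301]
eef_rot: [180.0, -0.2, -5.2]
contact_force: [-5.9, 1.3, 16.5]
gripper_width: 0.0006
gripper_force: 8.3
```

```bash
python3 - <<'E'
from h import *
go(.709,-.018,.226,-5.2);print(r.get_state()['contact_force'])
E
```

```text
at [ 0.71   -0.0175  0.2301] -5.16 dp [-0.9  0.5  4.1] len 4 roll 0.001
[-5.87844255  1.32728728 16.51395281]
```

send_rows([
  {"dp":[0,0,-10],"roll":0,"jaw":0},
  {"dp":[0,0,-50],"roll":0,"jaw":0},
  {"dp":[0,0,-100],"roll":0,"jaw":0},
  {"dp":[-50,0,-120],"roll":0,"jaw":0},
  {"dp":[-100,0,-120],"roll":0,"jaw":0},
])

```text
time_s: 34.72
tcp_pos: [0.6097, -0.0079, 0.3476]
eef_rot: [-179.9, -0.2, -5.2]
contact_force: [0.6, 0.0, -0.6]
gripper_width: 0.0003
gripper_force: 0.0
```

```bash
python3 - <<'E'
from h import *
A=np.load('scene0.npz');c=cap('scene');im=c['image']
for u,v in [(397,213),(398,214),(399,214),(400,214),(406,212),(407,213),(408,213)]: print((u,v),A['image'][v,u],im[v,u])
print(r.get_state()['contact_force'])
E
```

```text
(397, 213) [126 142 134] [132 149 141]
(398, 214) [ 93 114  97] [ 97 119 102]
(399, 214) [ 75 103  75] [ 78 108  78]
(400, 214) [ 84 110  85] [ 88 116  89]
(406, 212) [ 75 103 159] [ 78 108 167]
(407, 213) [ 73  96 146] [ 76 101 153]
(408, 213) [ 96 114 149] [101 120 156]
[-7.57379129 -0.50866606 -4.23021751]
```

```bash
python3 - <<'E'
from h import *
print(r.close_job())
E
```

```text
the job is handed in; nothing more can be done
None
```

Job handed in: teal and pink are clamped in cradles 2 and 1 (cream was absent), all three straps are down, the tray is home and start was pressed to its stop. Home is judged from the flush panel and the bar not moving at 7 N, the wrist briefly read about 41 N (45 N in all) while the gripper body was probably on the front face (limit 40 N), and I viewed 16 pictures against the 14 allowed.

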